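# Make up the titration kit and the pH kit from the bench stock

## Task

Make up the two kits from the stock on the bench. The carrier with three round wells gets the titration kit: the conical flask, the small brown dropper bottle and the smaller of the two red rubber bungs; the carrier with the long bay gets the pH kit: the pink buffer bottle in the round well and the yellow pH meter lying flat in the bay. Stand each thing right down in the well cut to its size, keep the flask upright on the way, and leave the large bung, the big brown bottle and the marker where they are.

Things in the scene. Friction and masses are not known exactly. Their poses are not given: they have to be found in the camera images.
- carrier_a: Titration carrier, fixed: dark grey tray 120 (x) x 186 (y, over its lips) mm, rim 15 mm high; dark foam, top 13 mm up, three round wells 8 mm deep, pale floors 5 mm above the bench. Origin: centre of its underside; at yaw 0 x points away from the robot, y left. Well centres in its frame, mm: flask (82 across) at (0, 31); dropper bottle (49) at (23, -44); small bung (37) at (-31, -44).
- carrier_b: pH carrier, fixed: dark grey tray 156 (x) x 210 (y, over its lips) mm, rim 15 mm high; dark foam, top 13 mm up, wells 8 mm deep, pale floors 5 mm above the bench; white card on the foam. Origin: centre of its underside; at yaw 0 x points away from the robot, y left. In its frame, mm: bay for the meter, 48 (x) by 164 (y), at (-43, 0); round well for the buffer bottle, 68 across, at (29, 40).
- flask: Conical (Erlenmeyer) glass flask, clear with a faint green tint, 68 mm across the base, 115 mm high, 0.1 kg; origin at the centre of its underside, z up. Take it across the neck near the top, 35 mm across the rim; to the fingers its sides behave as a plain cone widening evenly from 35 mm at the rim to 68 mm at 12 mm above the base.
- dropper: Small brown bottle with black cap, 35 mm across, 78 mm high (body straight up to 64 mm, cap 28 mm across), about 0.06 kg; origin at the centre of its underside, z up.
- bung_small: Smaller of the two red rubber bungs: round, 24 mm across, 20 mm high, about 0.013 kg; origin at the centre of its underside, z up. In its well it stands 12 mm proud of the foam, so hold it by its upper half: fingers lower than about 8 mm above its underside meet the foam first.
- ph_meter: Yellow pocket pH meter with dark end cap lying on its back: 148 mm long (its x), 34 mm wide (its y), 22 mm high (sides straight to 20 mm), about 0.09 kg; origin at the centre of its underside, z up. In the bay its length runs along the carrier's y, either end first. It stands 12 mm proud of the foam, so hold it by its upper half: fingers lower than 8 mm above its underside meet the foam first.
- buffer_bottle: Pink buffer bottle with white cap, 54 mm across, 105 mm high (body straight up to 87 mm), about 0.14 kg; origin at the centre of its underside, z up.
- bung_large: Larger red rubber bung, 33 mm across, 28 mm high; not needed, stays where it is. Origin at the centre of its underside, z up.
- brown_bottle: Big brown bottle with white cap, 60 mm across, 119 mm high; not needed, stays where it is. Origin at the centre of its underside, z up.
- marker: Marker pen, white with black cap, lying flat, 130 x 17 x 15 mm; not needed, stays where it is. Origin at the middle of its underside, x along it.
Things that resemble listed ones, but are neither listed nor needed, are in the scene too. Leave any orange or purple look-alike of the flask alone.

How it is judged:
By the outcome, as a careful person would: the job done as asked, in the order asked, and still so for the second after the job is handed in, with the robot touching nothing.
It also fails if it takes over 128 s, if anything falls off the work surface, if the arm or the gripper's body presses on something with over 40 N, if the wrist force passes 120 N, or if a joint passes its speed limit or range.

## Robot

A 6-joint arm with a two-finger parallel gripper is mounted at the origin on the work surface; the furniture and walls round the work are solid. World frame = base frame: x ahead of the robot, y to its left, z up, the work surface at z = 0. Lengths are in mm, angles in rad, forces in N, time in s.
With the tool pointing down it reaches from about 325 to 875 mm from the base axis. Payload 4.4 kg.
Tool frame: the origin (TCP) lies on the centre line of the jaws, within the pads' length; the fingertips stand 8 mm ahead of it and the grasp point (between the pads) lies 11 mm behind it; z points along the fingers, y is the line along which they close (so a half turn about z gives the same grasp; the last joint's range is limited). The gripper opens to 85 mm and grips with 20 to 120 N. Pads are 22 mm wide; open, the fingers measure 114 mm over their backs; the gripper's body (76 mm by 85 mm) begins 54 mm behind the grasp point. The pads swing forward as they close: fully open they stand 13 mm farther back than shut.
Start: joints at [0.982, 0.207, 1.542, -0, 1.393, -0.15], TCP at [244.3, 520.523, 199.882] pointing down, gripper open.
Joint ranges: [-2.73, 2.73], [-0.86, 2.22], [0.23, 2.46], [-1.11, 4.25], [0.08, 2.63], [-2.82, 2.82]. Speed limits (rad/s): [2.79, 2.79, 3.14, 3.14, 3.14, 3.14].

## Interface

Orientations are given as a unit quaternion [w, x, y, z].
In Python, from station import bot, snapshot, get_calibration gives the robot as it stands.
- The arm moves only by the shell command python3 -m handwheel 'ROWS' [OPENING] [FORCE]. ROWS is JSON, a list that holds one entry, the list of rows, each a list of 6 numbers: the shift along the world's x, y, z in m, then the turn, a rotation vector about the world's x, y, z in degrees. In form: [[[dx, dy, dz, rx, ry, rz], ...]]. A call has 1 to 20 rows; each row shifts and turns the commanded pose from where the row before left it; what a row does not reach is not made up. A row lasts 1/12 s, in which the tool goes at most 41.7 mm and 7.16 degrees, less where a joint would pass 70% of its speed; a pose out of reach is approached as far as the arm can. A call with a gripper value outside its range is refused whole. OPENING is the closure, from 0 (fully open) to 1 (shut), set as the call begins (- or left out, the last holds). The fingers move at their own pace and stop on an object; FORCE is the grip in N (left out, the last holds). Time passes only in rows, so rows that do not move let the fingers close. It gives the time, the measured TCP pose, the force, the opening and the grip force at its end, in the units of the state.
- bot.sense(): the state, without advancing time (a new reading comes with each control period).
- snapshot(name): name is "scene" or "top"; returns (picture, depth): 400x640x3 uint8, blue, green, red; 400x640 float32, mm along the optical axis (not along the pixel's ray), 0 where there is no reading.
- get_calibration(name): a dict with "fx", "fy", "cx", "cy" (pixels), "D" ([k1, k2, p1, p2, k3] as OpenCV has them; the pictures are not rectified), "R" (3x3) and "t" (3): a world point X has camera coordinates R X + t. Camera axes: x right, y down, z forward; pixel columns grow to the right and rows downward; lengths in mm; the calibration is good to about 2 mm. A picture is of the moment at which its call begins. get_calibration takes no time and is no camera call.
- bot.finish_job(): hands the job in; it is judged then, once.
The state is a dict: "time_s": time; "qpos": joint angles; "qvel": joint speeds; "effort": joint torques, N m; "eef_pos": TCP position; "tool_rot": TCP orientation; "force": force on the tool from outside, world axes, zero at the start; "wrist_torque": the same for the moment, N m; "opening": finger opening in mm; "finger_force": force on a finger pad.
Only numpy, scipy, OpenCV 4.12 (cv2) and the standard library are available. Lean on these libraries where they do the work, as an engineer would, in place of code of your own. Each camera call takes 0.05 s, during which the arm holds its last target. There are 200 camera calls.

## Working session

There is one attempt and no reset: what is moved stays moved. The work goes in short steps, Python scripts to look and compute and a shell command to move; the robot and the scene stay as the last step left them, time stands still between calls to the robot, and variables do not carry over. Pictures are saved under pics/ and viewed, at most 14 in all, crops included, and the job is handed in when it is done.

```bash
ls; mkdir -p pics
python3 - <<'E'
from station import bot,snapshot,get_calibration
import cv2,numpy as np
for n in("scene","top"):
    p,d=snapshot(n);cv2.imwrite(f"pics/{n}0.png",p);np.save(f"pics/{n}0.npy",d)
    c=get_calibration(n);print(n,c)
s=bot.sense();print(s)
E
```

```text
pics
scene {'fx': 406.48347901268335, 'fy': 406.48347901268335, 'cx': 318.6640088493978, 'cy': 193.26835617392445, 'D': array([-0.05016665,  0.        ,  0.        ,  0.        ,  0.        ]), 'R': array([[ 0.90692184, -0.42117486,  0.01022303],
       [-0.29822988, -0.658944  , -0.69054453],
       [ 0.29757641,  0.6232211 , -0.72321763]]), 't': array([-473.69018536,  256.07974959, 1021.57425131])}
top {'fx': 401.9962116119152, 'fy': 401.9962116119152, 'cx': 325.18716746167604, 'cy': 201.92468856396067, 'D': array([-0.03003058,  0.        ,  0.        ,  0.        ,  0.        ]), 'R': array([[ 0.02110606, -0.99947588,  0.02454581],
       [-0.98328916, -0.02519215, -0.18029915],
       [ 0.18082301, -0.02033023, -0.98330551]]), 't': array([ 57.74576709, 575.40866923, 938.86004524])}
{'time_s': 0.1, 'qpos': array([ 9.81507649e-01,  2.07347981e-01,  1.54282626e+00,  1.82483130e-06,
        1.39350660e+00, -1.50489588e-01]), 'qvel': array([-0.00186811, -0.00179586, -0.00286202,  0.00052577,  0.00175154,
       -0.00149124]), 'effort': array([-1.01630351e-04, -3.84093368e+01, -2.92549145e+01, -1.26307696e-04,
        4.84024698e-03,  3.00112703e-06]), 'eef_pos': array([243.86999503, 519.88894692, 198.82726173]), 'tool_rot': array([-3.78289824e-04,  2.17643641e-01,  9.76027743e-01, -9.73154703e-04]), 'force': array([-0.12740527, -0.23943292,  0.06001183]), 'wrist_torque': array([ 0.00623584, -0.01987475,  0.00360236]), 'finger_force': 0.0, 'opening': 85.33703136880528}
```

View pics/scene0.png

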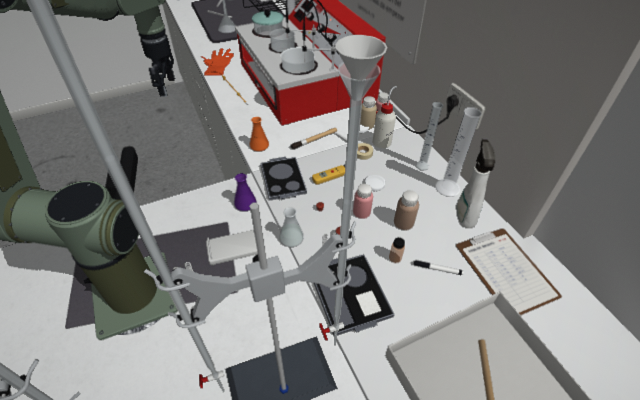

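View pics/top0.png

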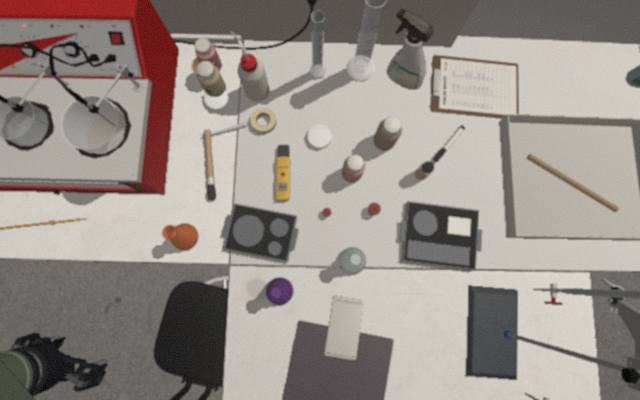

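The scene view shows the orange flask at (258,135), the purple one at (243,192) and the clear one at (291,228). The small bung is at (320,206), with the other bung hidden behind the funnel stem near (338,232). The dropper is at (398,250), pink bottle (363,200), big brown bottle (405,210) and meter (330,174).

In the top view, carrier A is at (261,232) and carrier B at (441,236). Candidates there:
- **Flask:** clear (352,260), orange (183,236), purple (280,291).
- **Bung:** (326,212) or (374,209).
- **Brown bottle:** dropper (426,170), big (388,132), amber (208,75).
- **Pink bottle:** (353,168), or the one at (206,50).
- **Yellow:** meter (283,173), or the tape (262,120).

I'll check these in one close crop.

```bash
cat > h.py <<'E'
import cv2,numpy as np
from station import bot,snapshot,get_calibration
def cal(n):
    c=get_calibration(n);return np.array([[c['fx'],0,c['cx']],[0,c['fy'],c['cy']],[0,0,1]]),np.array(c['D']),np.array(c['R']),np.array(c['t'])
def ray(n,uv,z):
    K,D,R,t=cal(n);uv=np.asarray(uv,float).reshape(-1,1,2)
    q=cv2.undistortPoints(uv,K,D)[:,0];d=np.c_[q,np.ones(len(q))]@R;o=-R.T@t
    return o+d*((z-o[2])/d[:,2])[:,None]
def cloud(n,dep):
    K,D,R,t=cal(n);v,u=np.mgrid[:400,:640]
    q=cv2.undistortPoints(np.c_[u.ravel(),v.ravel()].astype(float).reshape(-1,1,2),K,D)[:,0]
    P=np.c_[q,np.ones(len(q))]*dep.reshape(-1,1)
    return ((P-t)@R).reshape(400,640,3)
def proj(n,X):
    K,D,R,t=cal(n);return cv2.projectPoints(np.asarray(X,float).reshape(-1,1,3),cv2.Rodrigues(R)[0],t,K,D)[0][:,0]
def blobs(img,lo,hi,box,amin=8):
    h=cv2.cvtColor(img,cv2.COLOR_BGR2HSV);m=cv2.inRange(h,lo,hi);k=np.zeros_like(m);x0,y0,x1,y1=box;k[y0:y1,x0:x1]=255;m&=k
    cs=cv2.findContours(m,cv2.RETR_EXTERNAL,cv2.CHAIN_APPROX_NONE)[0]
    return [c for c in cs if len(c)>=amin]
E
python3 - <<'E'
from h import *
p=cv2.imread('pics/top0.png');d=np.load('pics/top0.npy')
cv2.imwrite('pics/crop1.png',cv2.resize(p[110:275,220:485],None,fx=3,fy=3,interpolation=cv2.INTER_CUBIC))
C=cloud('top',d)
for nm,(u,v) in dict(flask=(352,260),drop=(427,168),buf=(353,162),brown=(391,122),bs=(326,212),bl=(374,209),meter=(283,175),A=(261,232),B=(441,236)).items():print(nm,C[v,u].round())
def show(n,bl):
    for c in bl:
        r=cv2.minAreaRect(c);print(n,np.round(r[0],1),np.round(r[1],1),round(r[2]),len(c))
show('red',blobs(p,(0,110,60),(8,255,255),(300,190,400,230),6)+blobs(p,(172,110,60),(180,255,255),(300,190,400,230),6))
show('yel',blobs(p,(15,120,100),(35,255,255),(265,140,300,205),10))
for n in('scene','top'):
    Q=cloud(n,np.load(f'pics/{n}0.npy')).reshape(-1,3);dd=np.load(f'pics/{n}0.npy').ravel()>0
    Q=Q[dd&(Q[:,2]>130)&(Q[:,2]<700)&(np.hypot(Q[:,0],Q[:,1])<950)&(Q[:,0]>100)]
    g,ct=np.unique(np.floor(Q[:,:2]/100).astype(int)*100,axis=0,return_counts=True)
    print(n,[(*a,c,int(Q[(np.floor(Q[:,:2]/100)*100==a).all(1),2].min()),int(Q[(np.floor(Q[:,:2]/100)*100==a).all(1),2].max())) for a,c in zip(g.tolist(),ct.tolist()) if c>8])
E
```

```text
flask [434.   2.  32.]
drop [ 660. -176.   78.]
buf [662.   8. 107.]
brown [759. -81. 121.]
bs [554.  68.  17.]
bl [564. -54.  24.]
meter [647. 180.  20.]
A [501. 232.   4.]
B [ 500. -226.   14.]
red [326.2 211.8] [5.7 6.4] 45 17
red [374.  208.5] [ 9. 10.] 90 27
yel [283.  177.5] [43. 12.] 90 102
scene [(100, -400, 4604, 130, 699), (100, 200, 577, 568, 639), (100, 300, 445, 531, 597), (200, -400, 3012, 131, 601), (200, 300, 214, 524, 573), (200, 400, 1715, 240, 551), (200, 500, 449, 242, 493), (300, -500, 19, 392, 491), (300, -400, 3851, 148, 699), (500, 400, 74, 131, 190), (500, 500, 157, 131, 191), (500, 600, 110, 150, 190), (500, 700, 44, 148, 190), (600, 400, 491, 130, 194), (600, 500, 482, 184, 231), (600, 600, 332, 172, 228), (600, 700, 29, 183, 190), (700, 400, 503, 130, 278), (700, 500, 464, 184, 426), (700, 600, 51, 169, 227), (800, 200, 168, 130, 208), (800, 400, 117, 130, 284), (900, -200, 471, 130, 243), (900, -100, 366, 130, 294), (900, 0, 155, 130, 246), (900, 100, 40, 132, 246), (900, 200, 21, 131, 213)]
top [(100, -400, 44, 130, 207), (200, -400, 1059, 130, 466), (200, 400, 3622, 244, 557), (200, 500, 992, 242, 470), (300, -400, 1599, 153, 452), (500, 400, 171, 130, 191), (500, 500, 548, 132, 191), (500, 600, 513, 148, 190), (500, 700, 224, 152, 192), (600, 400, 897, 130, 192), (600, 500, 1736, 133, 231), (600, 600, 1863, 134, 230), (600, 700, 168, 184, 192), (700, 400, 993, 130, 284), (700, 500, 1846, 133, 433), (700, 600, 294, 133, 229), (800, 200, 353, 130, 212), (800, 400, 168, 130, 283), (900, -200, 701, 130, 241), (900, -100, 576, 130, 293), (900, 0, 156, 130, 291), (900, 100, 147, 130, 245), (900, 200, 30, 130, 213)]
```

View pics/crop1.png

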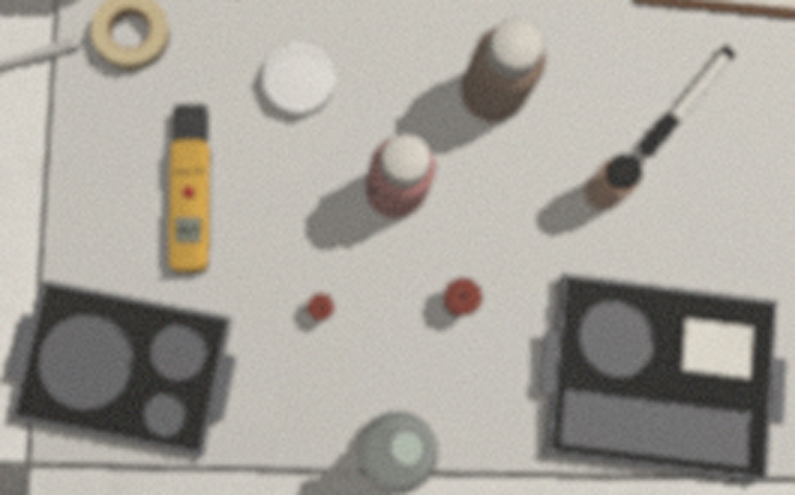

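The crop confirms the choices. The small bung is at (326,212) with the larger at (374,209), the dropper's black cap at (428,167) beside the marker, the pink bottle at (353,168) and the clear flask's rim at (355,259). All wells are visible. Next I measure them.

```bash
cat > m.py <<'E'
from h import *
T=cv2.imread('pics/top0.png');S=cv2.imread('pics/scene0.png')
def cen(c):
    m=cv2.moments(c);return m['m10']/m['m00'],m['m01']/m['m00']
def best(n,img,lo,hi,box,z,lab):
    for c in sorted(blobs(img,lo,hi,box),key=cv2.contourArea)[-3:]:
        if cv2.contourArea(c)>8:print(lab,n,np.round(cen(c),1),cv2.contourArea(c),ray(n,cen(c),z)[0].round(1))
CT=cloud('top',np.load('pics/top0.npy'));CS=cloud('scene',np.load('pics/scene0.npy'))
for nm,(x,y),zz in (('drop',(660,-176),70),('buf',(662,8),98),('brown',(759,-81),112),('bs',(554,68),15),('bl',(564,-54),22)):
    for n,C in(('top',CT),('scene',CS)):
        Q=C.reshape(-1,3);Q=Q[(np.hypot(Q[:,0]-x,Q[:,1]-y)<35)&(Q[:,2]>zz)&(Q[:,2]<zz+25)]
        if len(Q):print(nm,n,len(Q),Q.mean(0).round(1),((Q.max(0)+Q.min(0))/2).round(1),Q[:,2].max().round(1))
best('top',T,(0,110,60),(8,255,255),(315,200,335,222),20,'bs');best('top',T,(0,110,60),(8,255,255),(360,195,390,222),28,'bl')
best('scene',S,(0,90,40),(8,255,255),(310,198,330,215),10,'bs mid')
h=cv2.cvtColor(T,cv2.COLOR_BGR2HSV)
best('top',T,(0,0,150),(180,60,255),(345,153,366,174),104,'bufcap');best('top',T,(0,0,0),(180,255,50),(420,160,435,174),77,'dropcap')
best('top',T,(0,0,0),(180,255,60),(420,160,435,174),77,'dropcap60')
print('flask hsv',h[259,340:372].tolist());print(h[245:278,355].tolist())
print('A row',h[232,225:300,2].tolist());print('B col',h[200:272,430,2].tolist())
E
python3 m.py
```

```text
drop top 95 [ 664.4 -178.1   76.8] [ 664.7 -179.1   76.7] 82.4
drop scene 88 [ 664.8 -184.6   76.5] [ 666.6 -183.    75.3] 80.7
buf top 210 [662.9   2.7 104.2] [663.7   3.2 103.2] 108.3
buf scene 123 [662.3  -1.1 103.6] [662.7  -1.4 103.2] 108.4
brown top 246 [753.1 -83.7 117.8] [753.6 -84.1 118. ] 123.5
brown scene 155 [754.9 -88.1 117.8] [755.5 -85.8 117.1] 121.8
bs top 69 [555.5  66.1  19.5] [555.6  66.6  19. ] 22.5
bs scene 42 [555.   64.8  18.8] [554.5  65.   18.5] 21.8
bl top 133 [565.9 -53.5  27.3] [565.8 -53.   27. ] 31.7
bl scene 27 [557.3 -50.4  27.1] [558.2 -50.9  27.1] 31.9
bs top [326.2 211.9] 28.5 [554.1  67.4  20. ]
bl top [373.6 208.6] 70.5 [564.3 -52.   28. ]
bs mid scene [319.8 205.9] 37.0 [557.5  68.2  10. ]
bufcap top [355.4 161.5] 235.0 [663.9   2.4 104. ]
dropcap60 top [427.3 167.3] 50.0 [ 662.1 -177.5   77. ]
flask hsv [[15, 5, 112], [24, 11, 121], [30, 13, 122], [42, 10, 124], [51, 14, 125], [40, 18, 130], [35, 12, 124], [43, 14, 128], [60, 6, 125], [43, 13, 137], [45, 14, 151], [53, 12, 174], [48, 18, 186], [48, 18, 183], [54, 19, 187], [55, 18, 187], [52, 21
[... 730 characters left out ...]
ow [108, 109, 102, 95, 69, 49, 49, 68, 91, 106, 102, 104, 108, 108, 105, 107, 109, 102, 104, 101, 104, 105, 102, 101, 106, 103, 107, 105, 108, 104, 103, 105, 109, 103, 105, 105, 104, 92, 77, 63, 52, 49, 56, 54, 47, 58, 75, 93, 107, 112, 107, 107, 107, 104, 108, 106, 106, 106, 107, 114, 106, 95, 74, 61, 52, 51, 69, 89, 108, 102, 106, 110, 131, 164, 185]
B col [201, 203, 196, 173, 134, 92, 62, 53, 54, 56, 53, 71, 87, 106, 118, 118, 116, 121, 123, 119, 117, 115, 116, 115, 113, 116, 116, 113, 112, 116, 114, 114, 118, 112, 105, 82, 59, 48, 54, 58, 51, 58, 76, 100, 114, 113, 114, 112, 111, 115, 116, 116, 115, 116, 114, 109, 114, 113, 111, 112, 94, 78, 55, 77, 95, 105, 126, 132, 126, 142, 188, 208]
```

```bash
cat > m2.py <<'E'
from h import *
from m import T,S,cen
from scipy.spatial.transform import Rotation as Ro
def wells(n,img,box,lo=82,hi=150,amin=60):
    return [c for c in blobs(img,(0,0,lo),(180,70,hi),box) if cv2.contourArea(c)>amin]
for n,img,bx in(('top',T,(225,203,297,262)),('top',T,(403,203,482,270)),('scene',S,(262,157,306,198)),('scene',S,(318,256,395,332))):
    for c in wells(n,img,bx):
        r=cv2.minAreaRect(c);bp=ray(n,cv2.boxPoints(r),9);e=bp[np.argmax([np.linalg.norm(bp[i]-bp[i-1]) for i in range(4)])]-bp[np.argmax([np.linalg.norm(bp[i]-bp[i-1]) for i in range(4)])-1]
        print(n,np.round(cen(c),1),cv2.contourArea(c),np.round(r[1],1),ray(n,cen(c),9)[0].round(1),'ang',np.degrees(np.arctan2(e[1],e[0])).round(1))
for n,img,bx in(('top',T,(268,140,298,206)),('scene',S,(305,160,350,186))):
    h=cv2.cvtColor(img,cv2.COLOR_BGR2HSV);m=cv2.inRange(h,(15,110,80),(35,255,255))|cv2.inRange(h,(0,0,0),(180,255,85))
    k=np.zeros_like(m);k[bx[1]:bx[3],bx[0]:bx[2]]=255;m=cv2.morphologyEx(m&k,cv2.MORPH_CLOSE,np.ones((3,3)))
    c=max(cv2.findContours(m,0,1)[0],key=cv2.contourArea);r=cv2.minAreaRect(c);P=ray(n,cv2.boxPoints(r),18)
    print('meter',n,np.round(r[0],1),np.round(r[1],1),P.mean(0).round(1),P.round().tolist())
h=cv2.cvtColor(T,cv2.COLOR_BGR2HSV)
g=[c for c in blobs(T,(38,12,155),(70,40,210),(340,245,372,278)) if cv2.contourArea(c)>30]
for c in g:print('flask rim',cen(c),cv2.contourArea(c),ray('top',cen(c),114)[0])
# base: left extreme/right extreme circle of flask, z~12
e=blobs(T,(0,0,0),(180,60,172),(330,240,375,282))
for z in (0,):print('flask outer hull px',[cv2.boundingRect(c) for c in e])
E
python3 m2.py | grep -v -e buf -e drop -e bs -e bl -e brown -e hsv -e ^A -e ^B -e '^\[\['
```

```text
top [274.3 247.9] 126.5 [13. 13.] [461.  195.7   9. ] ang -115.0
top [279.  227.2] 232.5 [17.7 17. ] [513.6 186.1   9. ] ang -133.5
top [247.9 230.2] 714.0 [29.7 31.1] [504.1 264.2   9. ] ang -42.2
top [258.7 238.9] 449.5 [58. 71.] [482.6 236.    9. ] ang -88.5
top [438.  252.4] 1071.5 [63.4 19. ] [ 458.9 -218.8    9. ] ang -95.7
top [458.8 225.7] 439.5 [25.2 19.5] [ 528.5 -275.     9. ] ang -95.0
top [425.  222.6] 466.0 [25. 24.] [ 534.4 -187.1    9. ] ang 178.4
top [445.4 253.5] 367.0 [66. 78.] [ 456.5 -237.8    9. ] ang -88.5
top [404.6 221.9] 130.5 [52.  5.] [ 535.  -134.5    9. ] ang 179.1
scene [292.4 185.3] 71.0 [ 7. 12.] [516.  183.6   9. ] ang -24.3
scene [280.7 170.9] 242.0 [14. 23.] [506.6 260.7   9. ] ang -24.3
scene [370.6 321.9] 169.5 [49.7 81.2] [ 511.  -319.8    9. ] ang 42.5
scene [337.2 285.3] 1848.5 [72. 47.] [ 483.2 -196.6    9. ] ang -119.3
meter top [282.5 173. ] [12.4 54.1] [654.1 182.1  18. ] [[582.0, 197.0, 18.0], [726.0, 199.0, 18.0], [726.0, 167.0, 18.0], [582.0, 165.0, 18.0]]
meter scene [328.9 174.3] [10.1 34.5] [639.8 173.2  18. ] [[585.0, 194.0, 18.0], [705.0, 197.0, 18.0], [693.0, 152.0, 18.0], [576.0, 150.0, 18.0]]
flask rim (355.53246753246754, 258.8225108225108) 77.0 [433.85359984   1.31926039 114.        ]
flask outer hull px [(330, 247, 45, 35)]
```

Measurements:
- **Carrier A:** wells at flask (504,264), dropper (514,186) and bung (461,196), yaw −10°.
- **Carrier B:** bay at (459,−219), bottle well at (534,−187), yaw −6°.
- **Flask:** rim at (434,1).

First I move above the flask.

```bash
python3 -m handwheel '[[[0.006,-0.0162,0,0,0,0],[0.006,-0.0162,0,0,0,0],[0.0119,-0.0325,0,0,0,0],[0.0119,-0.0325,0,0,0,0],[0.0119,-0.0325,0,0,0,0],[0.0119,-0.0325,0,0,0,0],[0.0119,-0.0325,0,0,0,0],[0.0119,-0.0325,0,0,0,0],[0.0119,-0.0325,0,0,0,0],[0.0119,-0.0325,0,0,0,0],[0.0119,-0.0325,0,0,0,0],[0.0119,-0.0325,0,0,0,0],[0.0119,-0.0325,0,0,0,0],[0.0119,-0.0325,0,0,0,0],[0.0119,-0.0325,0,0,0,0],[0.0119,-0.0325,0,0,0,0],[0.006,-0.0162,0,0,0,0],[0.006,-0.0162,0,0,0,0]]]' 0 40; python3 -m handwheel '[[[0,0,0,0,0,0],[0,0,0,0,0,0]]]'
python3 - <<'E'
from h import *
for n in('top','scene'):
    p,d=snapshot(n);cv2.imwrite(f'pics/{n}1.png',p)
p=cv2.imread('pics/scene1.png');cv2.imwrite('pics/c2.png',cv2.resize(p[100:270,200:410],None,fx=3,fy=3))
E
```

```text
time_s: 1.6
eef_pos: [434.9, -1.1, 199.5]
tool_rot: [-0.0, 0.219, 0.976, -0.0]
force: [0.4, 0.4, 0.0]
opening: 85.6
finger_force: 0.0
time_s: 1.77
eef_pos: [434.6, 0.4, 199.4]
tool_rot: [-0.001, 0.219, 0.976, 0.0]
force: [0.3, 0.1, 0.1]
opening: 85.0
finger_force: 0.0
```

View pics/c2.png

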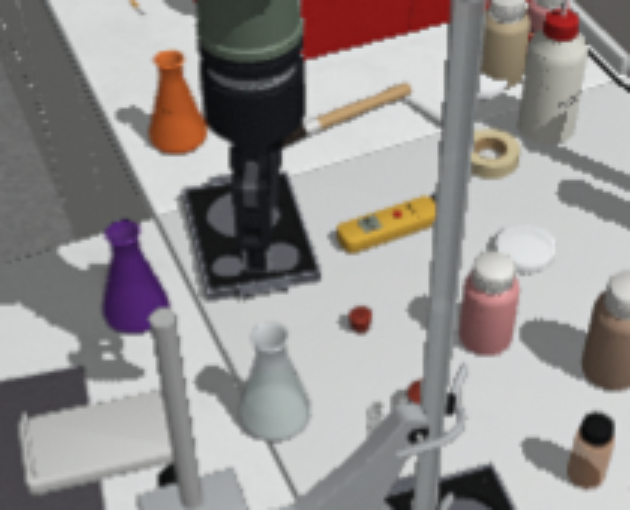

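Scene crop: the gripper tips are at about (286,188), just above the clear flask's rim at (290,210). I'll check the alignment by projection.

Run:
```python
from h import *
print(proj('scene',[[434.6,.4,192],[434.6,.4,200],[434,1.3,115],[434.6,.4,0]]).round(1),proj('top',[[434.6,.4,192]]))
p=cv2.imread('pics/scene0.png')
print(ray('scene',[[290,210.5]],115))
for b in range(0,1):
    g=cv2.cvtColor(p,cv2.COLOR_BGR2HSV); print(g[211,275:305,2].tolist(), g[240,270:312,2].tolist())
```

```text
[[287.5 190.7]
 [287.3 188.5]
 [288.4 210.9]
 [290.5 237.8]] [[359.71628285 256.9159793 ]]
[[438.26329242   0.93243642 115.        ]]
[198, 197, 197, 198, 197, 197, 198, 196, 185, 182, 187, 187, 183, 178, 171, 164, 154, 144, 135, 121, 145, 191, 198, 198, 199, 199, 199, 199, 199, 199] [211, 211, 211, 211, 212, 213, 212, 171, 124, 107, 103, 115, 124, 127, 132, 138, 144, 148, 153, 157, 161, 164, 167, 170, 172, 173, 175, 176, 176, 175, 174, 165, 161, 193, 203, 203, 203, 203, 203, 202, 203, 203]
```

```bash
python3 -m handwheel '[[[0.001,0.0005,-0.01,0,0,0],[0,0,-0.018,0,0,0],[0,0,-0.018,0,0,0],[0,0,-0.018,0,0,0],[0,0,-0.018,0,0,0],[0,0,-0.014,0,0,0],[0,0,-0.009,0,0,0],[0,0,0,0,0,0]]]' 0 40;  python3 -m handwheel '[[[0,0,0,0,0,0],[0,0,0,0,0,0],[0,0,0,0,0,0],[0,0,0,0,0,0],[0,0,0,0,0,0],[0,0,0,0,0,0],[0,0,0,0,0,0],[0,0,0,0,0,0]]]' 1 40
```

```text
time_s: 2.53
eef_pos: [433.3, 2.5, 92.3]
tool_rot: [-0.003, 0.217, 0.976, -0.0]
force: [-0.3, 0.3, 1.3]
opening: 85.4
finger_force: 0.0
time_s: 3.2
eef_pos: [436.0, 1.2, 95.0]
tool_rot: [0.0, 0.218, 0.976, 0.0]
force: [-1.0, -1.1, -0.1]
opening: 0.2
finger_force: 0.0
```

The fingers closed fully on nothing, so I take a look.

Run:
```python
from h import *
a,_=snapshot('scene');b,_=snapshot('top')
a=cv2.resize(a[130:270,210:370],None,fx=3.2,fy=3.2);b=cv2.resize(b[180:320,280:440],None,fx=3.2,fy=3.2)
cv2.imwrite('pics/c3.png',cv2.resize(np.vstack([a,b]),None,fx=.66,fy=.66) if 0 else cv2.resize(np.hstack([a,b]),(800,350)))
```

```text
(no output)
```

View pics/c3.png

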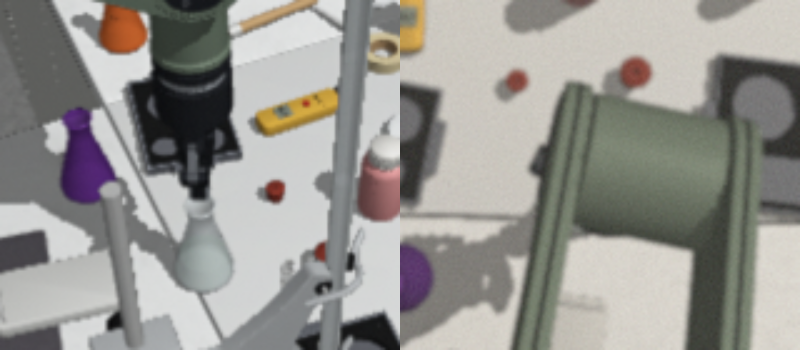

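Run:
```python
from h import *
a,d=snapshot('scene');cv2.imwrite('pics/s4.png',a)
print(proj('scene',[[436,1.2,87],[436,1.2,115],[435,1.2,110]]).round(1))
C=cloud('scene',d)
for v in range(196,216,2):print(v,[tuple(C[v,u].round().astype(int)) for u in (284,287,290,293)], a[v,287],a[v,290])
o=cv2.imread('pics/scene0.png')
for nm,i in(('old',o),('new',a)):
    g=cv2.cvtColor(i,cv2.COLOR_BGR2GRAY)
    print(nm,[g[v,272:312].tolist() for v in (232,238)], g[236:250,291].tolist())
cv2.imwrite('pics/c4.png',np.hstack([cv2.resize(i[170:255,255:325],None,fx=5.5,fy=5.5,interpolation=cv2.INTER_CUBIC) for i in(o,a)]))
```

```text
[[289.6 217.6]
 [289.2 210.7]
 [288.9 212.1]]
196 [(np.int64(421), np.int64(-10), np.int64(188)), (np.int64(417), np.int64(-43), np.int64(222)), (np.int64(434), np.int64(-18), np.int64(191)), (np.int64(442), np.int64(-18), np.int64(188))] [105 100  97] [35 32 31]
198 [(np.int64(411), np.int64(-38), np.int64(213)), (np.int64(415), np.int64(-48), np.int64(221)), (np.int64(424), np.int64(-44), np.int64(214)), (np.int64(443), np.int64(-14), np.int64(176))] [99 94 91] [81 76 73]
200 [(np.int64(407), np.int64(-49), np.int64(219)), (np.int64(413), np.int64(-53), np.int64(220)), (np.int64(420), np.int64(-55), np.int64(219)), (np.int64(442), np.int64(-17), np.int64(172))] [92 87 84] [39 34 32]
202 [(np.int64(406), np.int64(-53), np.int64(216)), (np.int64(412), np.int64(-55), np.int64(216)), (np.int64(419), np.int64(-59), np.int64(216)), (np.int64(437), np.int64(-30), np.int64(180))] [67 64 62] [30 25 24]
204 [(np.int64(410), np.int64(-39), np.int64(194)), (np.int64(415), np.int64(-45), np.int64(197)), (np.int64(422), np.int64(-47), np.int64(196)), (np.int64(444), np.int64(-9), np.int64(148))]
[... 1348 characters left out ...]
120, 124, 128, 134, 141, 146, 152, 156, 161, 164, 167, 168, 172, 172, 173, 173, 172, 173, 171, 169, 151, 166, 196, 201, 201, 202, 201, 201, 202, 202]] [166, 166, 164, 162, 161, 161, 161, 161, 161, 155, 135, 136, 172, 140]
new [[151, 115, 113, 114, 115, 114, 116, 112, 99, 109, 126, 136, 139, 144, 150, 154, 161, 165, 170, 175, 177, 180, 182, 182, 184, 182, 181, 175, 161, 146, 169, 199, 210, 210, 210, 209, 210, 209, 210, 210], [219, 219, 218, 215, 177, 129, 113, 105, 111, 122, 128, 129, 135, 141, 147, 153, 159, 164, 169, 172, 173, 176, 179, 180, 181, 180, 180, 181, 179, 177, 159, 174, 204, 210, 210, 209, 210, 211, 210, 211]] [174, 172, 172, 169, 169, 170, 169, 168, 168, 162, 142, 145, 180, 148]
```

View pics/c4.png

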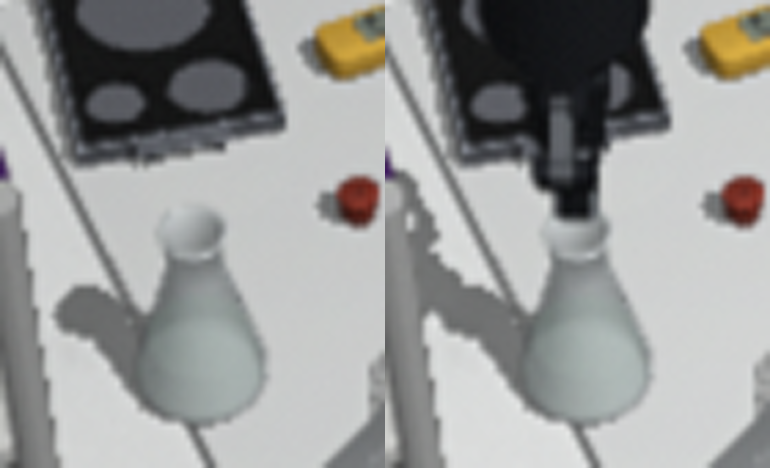

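The flask hasn't moved. The closed fingers appear at or inside its mouth, with the lowest dark pixel near (290,209). I'll raise the tool and check where the tips really are.

```bash
python3 -m handwheel '[[[0,0,0.012,0,0,0],[0,0,0.018,0,0,0],[0,0,0.018,0,0,0],[0,0,0.012,0,0,0],[0,0,0,0,0,0],[0,0,0,0,0,0]]]'
python3 - <<'E'
from h import *
a,d=snapshot('scene')
cv2.imwrite('pics/s5.png',a)
e=bot.sense()['eef_pos'];print(e)
for z in(-8,0,20):print(z,proj('scene',[e+[0,0,z]]).round(1))
E
python3 -m handwheel '[[[0,0,0,0,0,0],[0,0,0,0,0,0],[0,0,0,0,0,0],[0,0,0,0,0,0],[0,0,0,0,0,0],[0,0,0,0,0,0],[0,0,0,0,0,0],[0,0,0,0,0,0]]]' 0
python3 - <<'E'
from h import *
a,d=snapshot('scene');o=cv2.imread('pics/s5.png')
cv2.imwrite('pics/c5.png',np.hstack([cv2.resize(i[150:250,245:335],None,fx=4.4,fy=4.4,interpolation=cv2.INTER_CUBIC) for i in(o,a)]))
E
```

```text
time_s: 3.85
eef_pos: [436.4, 1.1, 155.3]
tool_rot: [0.001, 0.218, 0.976, 0.0]
force: [-0.3, -0.2, -0.4]
opening: -0.1
finger_force: 0.0
[435.54795398   1.2658141  154.36542506]
-8 [[288.5 202.7]]
0 [[288.3 200.6]]
20 [[288.  195.2]]
time_s: 4.57
eef_pos: [436.0, 1.2, 154.9]
tool_rot: [0.0, 0.218, 0.976, -0.0]
force: [0.2, -0.5, 0.2]
opening: 85.4
finger_force: 0.0
```

View pics/c5.png

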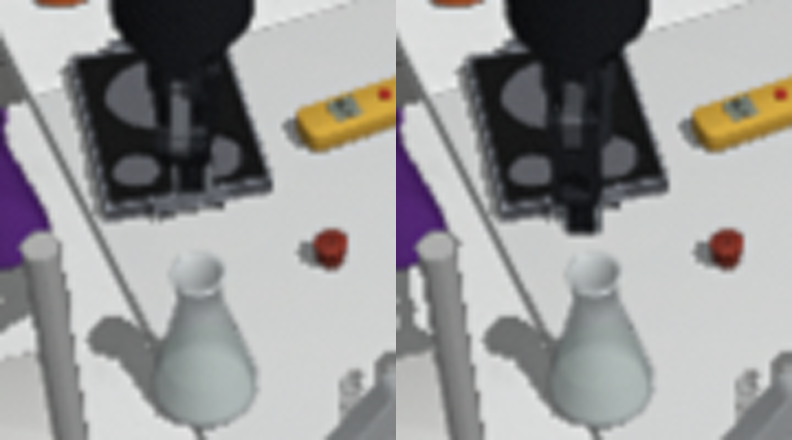

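In both crops the fingers spread along the camera's line of sight, so the opening can't be judged. I'll turn the wrist −75° and look with command 0.

```bash
python3 -m handwheel '[[[0,0,0.005,0,0,-3],[0,0,0.005,0,0,-6],[0,0,0,0,0,-6],[0,0,0,0,0,-6],[0,0,0,0,0,-6],[0,0,0,0,0,-6],[0,0,0,0,0,-6],[0,0,0,0,0,-6],[0,0,0,0,0,-6],[0,0,0,0,0,-6],[0,0,0,0,0,-6],[0,0,0,0,0,-6],[0,0,0,0,0,-6],[0,0,0,0,0,0]]]'
python3 - <<'E'
from h import *
a,d=snapshot('scene');cv2.imwrite('pics/s6.png',a)
e=bot.sense()['eef_pos'];print(e)
cv2.imwrite('pics/c6.png',cv2.resize(a[140:250,235:345],None,fx=4.4,fy=4.4,interpolation=cv2.INTER_CUBIC))
E
```

```text
time_s: 5.78
eef_pos: [435.9, 1.2, 164.9]
tool_rot: [0.0, 0.767, 0.641, 0.0]
force: [0.5, -0.7, 0.7]
opening: 84.9
finger_force: 0.0
[435.92525587   1.20402406 164.93043649]
```

View pics/c6.png

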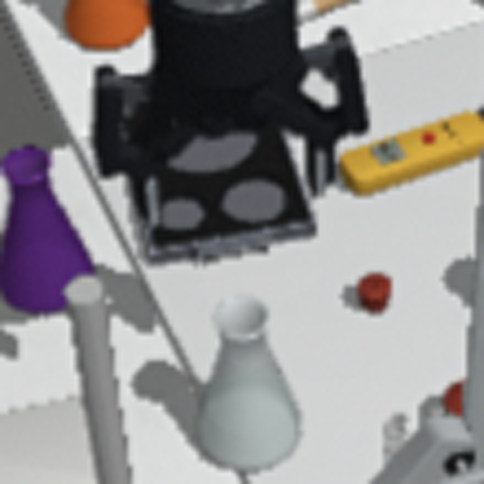

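The crop shows the fingers really are open, with tips at about (268,194) and (307,183), but they sit higher than the reported pose implies. I'll measure the tips in depth.

Run:
```python
from h import *
for n in('scene','top'):
    a,d=snapshot(n);C=cloud(n,d);g=cv2.cvtColor(a,cv2.COLOR_BGR2GRAY)
    m=(d>0)&(C[...,2]>140)&(C[...,2]<260)&(abs(C[...,0]-436)<110)&(abs(C[...,1])<90)
    Q=C[m]
    for lab,s in(('left/-x',Q[Q[:,0]<405]),('right/+x',Q[Q[:,0]>467])):
        if len(s):
            print(n,lab,len(s),'zmin pct',np.percentile(s[:,2],[0,2,5,20]).round(),'low pts',s[s[:,2]<np.percentile(s[:,2],10)].mean(0).round(1),'x',s[:,0].min().round(),s[:,0].max().round())
    if n=='scene':
        for v,u in((188,268),(191,268),(193,268),(194,268),(196,269),(178,306),(180,306),(182,306),(184,306)):print(v,u,C[v,u].round(),g[v,u])
print(proj('scene',[[399,8,157],[399,8,170],[478,-6,157],[478,-6,170]]).round(1))
```

```text
scene left/-x 108 zmin pct [211. 214. 216. 226.] low pts [3.874e+02 1.000e-01 2.158e+02] x 365.0 395.0
scene right/+x 113 zmin pct [207. 212. 214. 222.] low pts [480.6 -10.9 213.7] x 475.0 507.0
188 268 [386.   2. 221.] 36
191 268 [437. 190.  11.] 76
193 268 [433. 177.  16.] 93
194 268 [431. 174.  15.] 88
196 269 [431. 164.  16.] 117
178 306 [477. -18. 235.] 43
180 306 [478. -16. 227.] 42
182 306 [478. -17. 220.] 38
184 306 [477. -18. 215.] 94
top left/-x 29 zmin pct [224. 227. 230. 251.] low pts [393.5  19.3 228.6] x 370.0 395.0
[[273.9 202.5]
 [273.6 199. ]
 [304.7 196.8]
 [304.6 193.3]]
```

The finger tips are about 41 mm higher than the reported TCP implies, both open and shut, and x and y agree. I'll allow for that and grasp the flask at a reported z of about 55.

```bash
python3 -m handwheel '[[[0,0,-0.01,0,0,0],[0,0,-0.018,0,0,0],[0,0,-0.018,0,0,0],[0,0,-0.018,0,0,0],[0,0,-0.018,0,0,0],[0,0,-0.014,0,0,0],[0,0,-0.01,0,0,0],[0,0,-0.004,0,0,0],[0,0,0,0,0,0]]]' 0 40;  python3 -m handwheel '[[[0,0,0,0,0,0],[0,0,0,0,0,0],[0,0,0,0,0,0],[0,0,0,0,0,0],[0,0,0,0,0,0],[0,0,0,0,0,0],[0,0,0,0,0,0],[0,0,0,0,0,0]]]' 1 40
```

```text
time_s: 6.68
eef_pos: [434.8, 1.4, 53.7]
tool_rot: [-0.001, 0.767, 0.642, -0.001]
force: [-0.3, 0.4, 0.9]
opening: 85.7
finger_force: 0.0
time_s: 7.35
eef_pos: [436.8, 1.1, 56.1]
tool_rot: [0.001, 0.767, 0.642, 0.001]
force: [-1.3, 1.4, 5.5]
opening: 39.1
finger_force: 39.9
```

```bash
python3 -m handwheel '[[[0,0,0.005,0,0,0],[0,0,0.01,0,0,0],[0,0,0.015,0,0,0],[0,0,0.015,0,0,0],[0,0,0.005,0,0,0],[0,0,0,0,0,0]]]' - 50; python3 -m handwheel '[[[0.0025,0.0097,0,0,0,0],[0.0046,0.0174,0,0,0,0],[0.0051,0.0193,0,0,0,0],[0.0051,0.0193,0,0,0,0],[0.0051,0.0193,0,0,0,0],[0.0051,0.0193,0,0,0,0],[0.0051,0.0193,0,0,0,0],[0.0051,0.0193,0,0,0,0],[0.0051,0.0193,0,0,0,0],[0.0051,0.0193,0,0,0,0],[0.0051,0.0193,0,0,0,0],[0.0051,0.0193,0,0,0,0],[0.0051,0.0193,0,0,0,0],[0.0038,0.0145,0,0,0,0],[0.002,0.0077,0,0,0,0],[0,0,0,0,0,0],[0,0,0,0,0,0]]]'
python3 - <<'E'
from h import *
a,_=snapshot('scene');b,_=snapshot('top')
cv2.imwrite('pics/c7.png',np.hstack([cv2.resize(a[90:220,220:340],None,fx=3.3,fy=3.3),cv2.resize(b[160:290,200:320],None,fx=3.3,fy=3.3)]))
e=bot.sense();print(e['eef_pos'],e['opening'],e['force'])
E
```

```text
time_s: 7.85
eef_pos: [437.6, 0.9, 106.9]
tool_rot: [0.002, 0.767, 0.642, 0.001]
force: [1.2, 0.8, -0.7]
opening: 38.9
finger_force: 49.7
time_s: 9.27
eef_pos: [504.3, 262.7, 104.2]
tool_rot: [-0.0, 0.767, 0.642, -0.001]
force: [-0.5, -0.1, -1.4]
opening: 38.9
finger_force: 49.7
[504.38637031 261.95649901 104.47571399] 39.05381255393556 [ 0.03629632  0.29999142 -0.0082795 ]
```

View pics/c7.png

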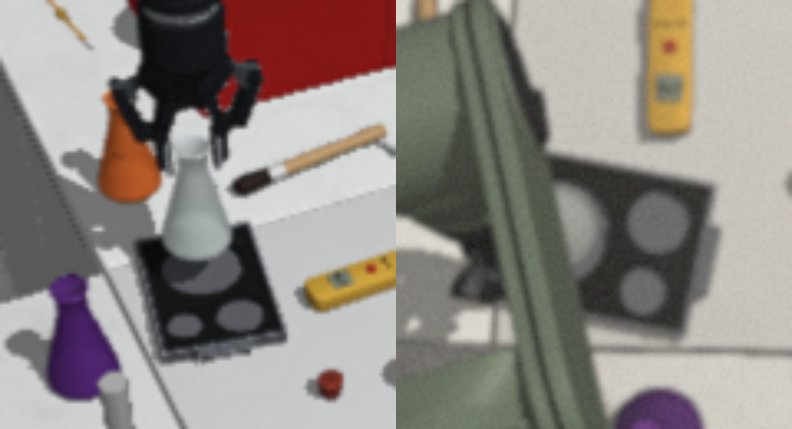

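The flask hangs upright above its well, with its base at about scene pixel (280,163). Lowering now.

```bash
python3 -m handwheel '[[[0,0,-0.005,0,0,0],[0,0,-0.01,0,0,0],[0,0,-0.01,0,0,0],[0,0,-0.007,0,0,0],[0,0,-0.004,0,0,0],[0,0,-0.003,0,0,0],[0,0,-0.002,0,0,0],[0,0,0,0,0,0],[0,0,0,0,0,0]]]'; python3 -m handwheel '[[[0,0,-0.0015,0,0,0],[0,0,0,0,0,0],[0,0,0,0,0,0]]]'
```

```text
time_s: 10.12
eef_pos: [505.1, 262.9, 64.0]
tool_rot: [0.0, 0.767, 0.642, 0.0]
force: [-0.5, 0.1, -0.8]
opening: 39.2
finger_force: 49.7
time_s: 10.37
eef_pos: [505.1, 262.9, 62.6]
tool_rot: [0.0, 0.767, 0.642, 0.0]
force: [0.3, 0.3, -0.9]
opening: 39.0
finger_force: 49.7
```

```bash
python3 -m handwheel '[[[0,0,-0.0015,0,0,0],[0,0,-0.001,0,0,0],[0,0,0,0,0,0],[0,0,0,0,0,0]]]'
```

```text
time_s: 10.7
eef_pos: [505.5, 263.5, 61.3]
tool_rot: [-0.0, 0.767, 0.642, 0.001]
force: [-1.5, 0.6, 4.8]
opening: 38.9
finger_force: 50.6
```

Contact came at the floor height, so the flask is seated. I release it, rise and go to the dropper.

```bash
python3 -m handwheel '[[[0,0,0,0,0,0],[0,0,0,0,0,0],[0,0,0,0,0,0],[0,0,0.005,0,0,0],[0,0,0.014,0,0,0],[0,0,0.02,0,0,0],[0,0,0.01,0,0,0]]]' 0; python3 -m handwheel '[[[0.004,-0.0113,0,0,0,0],[0.0084,-0.0235,0,0,0,0],[0.0128,-0.0358,0,0,0,0],[0.0128,-0.0358,0,0,0,0],[0.0128,-0.0358,0,0,0,0],[0.0128,-0.0358,0,0,0,0],[0.0128,-0.0358,0,0,0,0],[0.0128,-0.0358,0,0,0,0],[0.0128,-0.0358,0,0,0,0],[0.0128,-0.0358,0,0,0,0],[0.0128,-0.0358,0,0,0,0],[0.0128,-0.0358,0,0,0,0],[0.0101,-0.0283,0,0,0,0],[0.005,-0.0141,0,0,0,0],[0.0024,-0.0066,0,0,0,0],[0,0,0,0,0,0],[0,0,0,0,0,0]]]'
python3 - <<'E'
from h import *
a,d=snapshot('scene');C=cloud('scene',d)
e=bot.sense()['eef_pos'];print(e)
m=(C[...,2]>130)&(C[...,2]<230)&(np.hypot(C[...,0]-e[0],C[...,1]-e[1])<80)
v,u=np.nonzero(m);print(u.min(),u.max(),v.min(),v.max(),np.percentile(C[m][:,2],[0,2,5]).round())
for l,m2 in(('lo',m&(C[...,0]<e[0]-30)),('hi',m&(C[...,0]>e[0]+30))):
    Q=C[m2];
    if len(Q):print(l,len(Q),np.percentile(Q[:,2],[0,2,5]).round(),Q[:,0].min(),Q[:,0].max(),Q[:,1].mean())
cv2.imwrite('pics/c8.png',np.hstack([cv2.resize(a[120:290,320:460],None,fx=2.8,fy=2.8),cv2.resize(a[90:260,220:360],None,fx=2.8,fy=2.8)]))
E
```

```text
time_s: 11.28
eef_pos: [506.0, 263.2, 111.0]
tool_rot: [0.0, 0.767, 0.642, 0.001]
force: [0.9, -0.2, 1.2]
opening: 85.4
finger_force: 0.0
time_s: 12.7
eef_pos: [662.0, -177.8, 108.2]
tool_rot: [-0.001, 0.767, 0.642, -0.0]
force: [0.1, -0.5, -0.6]
opening: 85.5
finger_force: 0.0
[ 662.0982872  -177.1415024   108.36171907]
375 437 196 228 [153. 158. 162.]
lo 300 [153. 160. 165.] 587.878907270006 631.793092712788 -175.70733567427956
hi 243 [153. 156. 159.] 692.2924851169324 733.3078934773166 -193.97092437281574
```

View pics/c8.png

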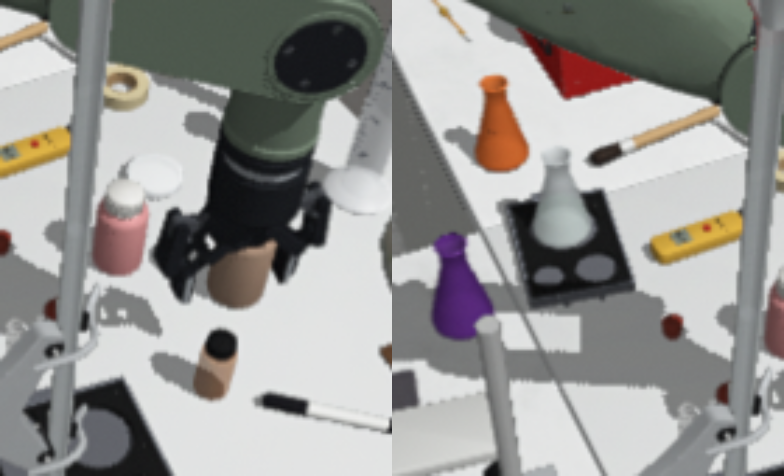

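The flask stands in its well, at right-panel pixel (565,215). The gripper is over the dropper, which is at left-panel pixel (217,365). Descending.

```bash
python3 -m handwheel '[[[0,-0.001,-0.01,0,0,0],[0,0,-0.018,0,0,0],[0,0,-0.018,0,0,0],[0,0,-0.018,0,0,0],[0,0,-0.018,0,0,0],[0,0,-0.015,0,0,0],[0,0,-0.011,0,0,0],[0,0,-0.006,0,0,0],[0,0,0,0,0,0]]]' 0 40;  python3 -m handwheel '[[[0,0,0,0,0,0],[0,0,0,0,0,0],[0,0,0,0,0,0],[0,0,0,0,0,0],[0,0,0,0,0,0],[0,0,0,0,0,0],[0,0,0,0,0,0],[0,0,0,0,0,0]]]' 1 40
```

```text
time_s: 13.5
eef_pos: [661.4, -178.9, -7.2]
tool_rot: [-0.002, 0.767, 0.642, -0.001]
force: [0.5, -0.6, -0.4]
opening: 85.3
finger_force: 0.0
time_s: 14.17
eef_pos: [663.8, -180.5, -3.7]
tool_rot: [0.001, 0.767, 0.642, 0.001]
force: [-0.5, -0.5, 6.1]
opening: 34.1
finger_force: 40.0
```

```bash
python3 -m handwheel '[[[0,0,0.01,0,0,0],[0,0,0.025,0,0,0],[0,0,0.03,0,0,0],[0,0,0.03,0,0,0],[0,0,0.025,0,0,0],[0,0,0.01,0,0,0],[0,0,0,0,0,0]]]'; python3 -m handwheel '[[[-0.0045,0.0111,0,0,0,0],[-0.0094,0.0231,0,0,0,0],[-0.0132,0.0324,0,0,0,0],[-0.0132,0.0324,0,0,0,0],[-0.0132,0.0324,0,0,0,0],[-0.0132,0.0324,0,0,0,0],[-0.0132,0.0324,0,0,0,0],[-0.0132,0.0324,0,0,0,0],[-0.0132,0.0324,0,0,0,0],[-0.0132,0.0324,0,0,0,0],[-0.0132,0.0324,0,0,0,0],[-0.0094,0.0231,0,0,0,0],[-0.0045,0.0111,0,0,0,0],[-0.0019,0.0046,0,0,0,0],[0,0,0,0,0,0],[0,0,0,0,0,0],[0,0,0,0,0,0]]]'
```

```text
time_s: 14.75
eef_pos: [665.0, -180.8, 128.9]
tool_rot: [0.003, 0.767, 0.642, 0.002]
force: [0.0, -0.1, -0.1]
opening: 34.3
finger_force: 39.9
time_s: 16.17
eef_pos: [514.7, 183.3, 124.4]
tool_rot: [0.0, 0.767, 0.641, -0.0]
force: [0.2, 0.3, -0.7]
opening: 34.1
finger_force: 39.9
```

```bash
python3 -m handwheel '[[[0,0.0012,-0.01,0,0,0],[0,0,-0.02,0,0,0],[0,0,-0.025,0,0,0],[0,0,-0.025,0,0,0],[0,0,-0.016,0,0,0],[0,0,-0.01,0,0,0],[0,0,-0.006,0,0,0],[0,0,-0.003,0,0,0],[0,0,-0.002,0,0,0],[0,0,0,0,0,0],[0,0,0,0,0,0]]]'; python3 -m handwheel '[[[0,0,-0.002,0,0,0],[0,0,-0.002,0,0,0],[0,0,-0.001,0,0,0],[0,0,0,0,0,0],[0,0,0,0,0,0]]]'
python3 - <<'E'
from h import *
a,d=snapshot('scene')
cv2.imwrite('pics/c9.png',cv2.resize(a[120:230,230:340],None,fx=4.4,fy=4.4))
E
```

```text
time_s: 17.08
eef_pos: [515.4, 186.0, 8.9]
tool_rot: [0.001, 0.767, 0.642, 0.001]
force: [-0.2, 0.3, -0.1]
opening: 34.1
finger_force: 39.9
time_s: 17.5
eef_pos: [514.2, 185.8, 2.8]
tool_rot: [-0.0, 0.767, 0.642, -0.0]
force: [0.5, 0.6, -0.6]
opening: 33.8
finger_force: 39.9
```

View pics/c9.png

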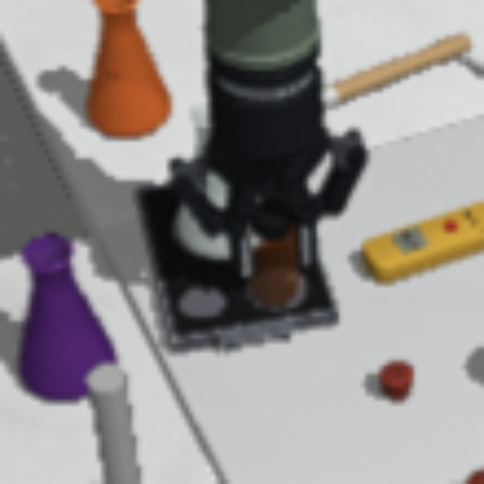

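The dropper is entering its well, at crop pixel (275,285). I'll step down to contact.

```bash
python3 -m handwheel '[[[0,0,-0.0015,0,0,0],[0,0,-0.0015,0,0,0],[0,0,0,0,0,0],[0,0,0,0,0,0]]]'
```

```text
time_s: 17.88
eef_pos: [514.7, 186.0, 1.2]
tool_rot: [0.0, 0.767, 0.642, 0.0]
force: [-2.9, -0.4, 8.5]
opening: 34.1
finger_force: 40.7
```

Seated. I release, rise, turn +90° and go over the small bung.

```bash
python3 -m handwheel '[[[0,0,0,0,0,0],[0,0,0,0,0,0],[0,0,0,0,0,0],[0,0,0.008,0,0,0],[0,0,0.025,0,0,0],[0,0,0.03,0,0,0],[0,0,0.025,0,0,0],[0,0,0.012,0,0,0]]]' 0; python3 -m handwheel '[[[0.0027,-0.0079,0,0,0,6],[0.0027,-0.0079,0,0,0,6],[0.0027,-0.0079,0,0,0,6],[0.0027,-0.0079,0,0,0,6],[0.0027,-0.0079,0,0,0,6],[0.0027,-0.0079,0,0,0,6],[0.0027,-0.0079,0,0,0,6],[0.0027,-0.0079,0,0,0,6],[0.0027,-0.0079,0,0,0,6],[0.0027,-0.0079,0,0,0,6],[0.0027,-0.0079,0,0,0,6],[0.0027,-0.0079,0,0,0,6],[0.0027,-0.0079,0,0,0,6],[0.0027,-0.0079,0,0,0,6],[0.0027,-0.0079,0,0,0,6],[0,0,0,0,0,0],[0,0,0,0,0,0]]]' 0.5; python3 -m handwheel '[[[0,0,-0.01,0,0,0],[0,0,-0.02,0,0,0],[0,0,-0.025,0,0,0],[0,0,-0.025,0,0,0],[0,0,-0.02,0,0,0],[0,0,-0.008,0,0,0],[0,0,-0.003,0,0,0],[0,0,0,0,0,0],[0,0,0,0,0,0]]]'
```

```text
time_s: 18.55
eef_pos: [516.8, 186.4, 104.0]
tool_rot: [0.002, 0.767, 0.642, 0.003]
force: [0.4, 0.4, 1.4]
opening: 85.6
finger_force: 0.0
time_s: 19.97
eef_pos: [554.5, 67.2, 99.5]
tool_rot: [-0.0, 0.09, 0.996, 0.0]
force: [0.2, 0.2, -0.1]
opening: 42.9
finger_force: 0.0
time_s: 20.72
eef_pos: [555.8, 67.5, -10.2]
tool_rot: [0.001, 0.088, 0.996, 0.0]
force: [-0.6, -0.1, -1.0]
opening: 42.6
finger_force: 0.0
```

```bash
python3 -m handwheel '[[[0,0,-0.008,0,0,0],[0,0,-0.006,0,0,0],[0,0,-0.003,0,0,0],[0,0,-0.0015,0,0,0],[0,0,-0.0015,0,0,0],[0,0,0,0,0,0]]]'; for i in 1 2; do python3 -m handwheel '[[[0,0,-0.0015,0,0,0],[0,0,-0.0015,0,0,0],[0,0,0,0,0,0]]]' | grep -e pos -e force: ; done
```

```text
time_s: 21.22
eef_pos: [554.6, 67.3, -31.4]
tool_rot: [-0.0, 0.088, 0.996, -0.0]
force: [-0.2, -0.7, 0.2]
opening: 42.6
finger_force: 0.0
eef_pos: [555.2, 67.3, -33.2]
force: [-1.8, 0.3, 5.6]
finger_force: 2.6
eef_pos: [555.2, 67.3, -33.3]
force: [-9.4, -0.3, 25.0]
finger_force: 12.4
```

The bench is touched at a reported z of −33 with 43 mm opening. I raise to put the tips about 9.5 mm up, then close.

```bash
python3 -m handwheel '[[[0,0,0.006,0,0,0],[0,0,0.006,0,0,0],[0,0,0.0035,0,0,0],[0,0,0,0,0,0],[0,0,0,0,0,0]]]'; python3 -m handwheel '[[[0,0,0,0,0,0],[0,0,0,0,0,0],[0,0,0,0,0,0],[0,0,0,0,0,0],[0,0,0,0,0,0],[0,0,0,0,0,0]]]' 1 30
```

```text
time_s: 22.13
eef_pos: [554.9, 67.3, -21.6]
tool_rot: [0.0, 0.088, 0.996, 0.0]
force: [0.1, -0.5, -0.5]
opening: 42.6
finger_force: 0.0
time_s: 22.63
eef_pos: [554.6, 67.3, -21.9]
tool_rot: [-0.0, 0.088, 0.996, -0.0]
force: [0.0, 0.3, -0.7]
opening: 22.2
finger_force: 29.4
```

```bash
python3 -m handwheel '[[[0,0,0.01,0,0,0],[0,0,0.025,0,0,0],[0,0,0.03,0,0,0],[0,0,0.02,0,0,0],[0,0,0.005,0,0,0],[0,0,0,0,0,0]]]'; python3 -m handwheel '[[[-0.0059,0.0081,0,0,0,0],[-0.0129,0.0178,0,0,0,0],[-0.0176,0.0243,0,0,0,0],[-0.0176,0.0243,0,0,0,0],[-0.0176,0.0243,0,0,0,0],[-0.0118,0.0162,0,0,0,0],[-0.0059,0.0081,0,0,0,0],[-0.0029,0.004,0,0,0,0],[0,0,0,0,0,0],[0,0,0,0,0,0],[0,0,0,0,0,0]]]'; python3 -m handwheel '[[[0,0,-0.01,0,0,0],[0,0,-0.02,0,0,0],[0,0,-0.022,0,0,0],[0,0,-0.015,0,0,0],[0,0,-0.005,0,0,0],[0,0,-0.002,0,0,0],[0,0,0,0,0,0],[0,0,0,0,0,0]]]';python3 - <<'E'
from h import *
a,d=snapshot('scene');b,d=snapshot('top')
cv2.imwrite('pics/c10.png',np.hstack([cv2.resize(i,None,fx=3.3,fy=3.3) for i in(a[120:230,230:340],b[190:300,220:330])]))
E
```

```text
time_s: 23.13
eef_pos: [557.0, 67.3, 71.2]
tool_rot: [0.003, 0.088, 0.996, 0.0]
force: [0.7, -0.3, -0.7]
opening: 22.0
finger_force: 29.4
time_s: 24.05
eef_pos: [463.3, 193.7, 68.2]
tool_rot: [0.0, 0.089, 0.996, -0.0]
force: [-0.9, -0.3, 0.2]
opening: 22.0
finger_force: 29.4
time_s: 24.72
eef_pos: [463.7, 194.4, -4.9]
tool_rot: [0.001, 0.089, 0.996, 0.0]
force: [0.4, 0.2, -0.2]
opening: 22.5
finger_force: 29.4
```

View pics/c10.png

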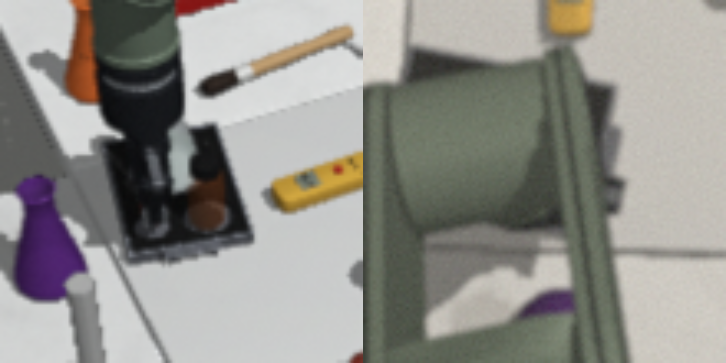

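The finger tip hangs over the small well at left-panel pixel (150,218), and the dropper stands in its well. Lowering to contact.

```bash
python3 -m handwheel '[[[-0.001,0,-0.003,0,0,0],[0,0,-0.003,0,0,0],[0,0,-0.002,0,0,0],[0,0,-0.002,0,0,0],[0,0,0,0,0,0],[0,0,0,0,0,0]]]';python3 -m handwheel '[[[0,0,-0.0015,0,0,0],[0,0,0,0,0,0],[0,0,0,0,0,0]]]'
```

```text
time_s: 25.32
eef_pos: [461.4, 194.4, -15.8]
tool_rot: [-0.0, 0.088, 0.996, -0.0]
force: [-0.3, 1.3, -0.4]
opening: 22.2
finger_force: 29.4
time_s: 25.57
eef_pos: [461.8, 194.5, -17.0]
tool_rot: [0.0, 0.088, 0.996, 0.0]
force: [0.4, -0.0, 0.4]
opening: 22.1
finger_force: 29.4
```

```bash
python3 -m handwheel '[[[0,0,-0.0008,0,0,0],[0,0,0,0,0,0],[0,0,0,0,0,0]]]'; python3 -m handwheel '[[[0,0,0,0,0,0],[0,0,0,0,0,0],[0,0,0,0,0,0],[0,0,0.006,0,0,0],[0,0,0.02,0,0,0],[0,0,0.03,0,0,0],[0,0,0.035,0,0,0],[0,0,0.03,0,0,0],[0,0,0.01,0,0,0]]]' 0.45
```

```text
time_s: 25.82
eef_pos: [461.8, 194.5, -17.1]
tool_rot: [0.0, 0.088, 0.996, -0.0]
force: [-2.5, -1.4, 6.2]
opening: 22.0
finger_force: 29.9
time_s: 26.57
eef_pos: [465.2, 195.3, 118.6]
tool_rot: [0.004, 0.088, 0.996, 0.001]
force: [0.6, 1.2, -0.0]
opening: 47.3
finger_force: 0.0
```

```bash
python3 -m handwheel '[[[0.0087,-0.0083,0,0,0,0],[0.0181,-0.0173,0,0,0,0],[0.0253,-0.0242,0,0,0,0],[0.0253,-0.0242,0,0,0,0],[0.0253,-0.0242,0,0,0,0],[0.0253,-0.0242,0,0,0,0],[0.0253,-0.0242,0,0,0,0],[0.0253,-0.0242,0,0,0,0],[0.0145,-0.0138,0,0,0,0],[0.0087,-0.0083,0,0,0,0],[0,0,0,0,0,0],[0,0,0,0,0,0]]]' 0
python3 - <<'E'
from h import *
a,d=snapshot('scene');b,d=snapshot('top');cv2.imwrite('pics/top9.png',b);cv2.imwrite('pics/scene9.png',a)
cv2.imwrite('pics/c11.png',np.hstack([cv2.resize(i,None,fx=3.3,fy=3.3) for i in(a[130:240,250:390],b[190:300,215:315])]))
E
```

```text
time_s: 27.57
eef_pos: [662.1, 1.4, 111.1]
tool_rot: [-0.002, 0.089, 0.996, 0.0]
force: [0.0, -0.0, -0.3]
opening: 85.6
finger_force: 0.0
```

View pics/c11.png

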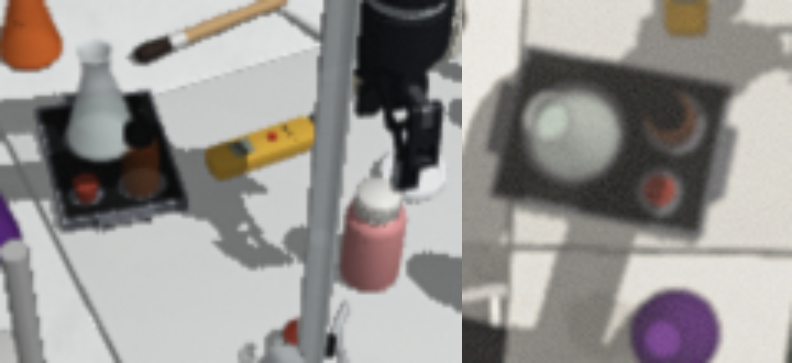

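Kit A is complete: flask, dropper and small bung each stand inside their wells (right panel: (572,135), (672,122), (659,190)). Now the buffer bottle.

```bash
python3 -m handwheel '[[[0.001,0,-0.01,0,0,0],[0,0,-0.018,0,0,0],[0,0,-0.02,0,0,0],[0,0,-0.02,0,0,0],[0,0,-0.015,0,0,0],[0,0,-0.01,0,0,0],[0,0,-0.005,0,0,0],[0,0,0,0,0,0],[0,0,0,0,0,0]]]' 0 50;  python3 -m handwheel '[[[0,0,0,0,0,0],[0,0,0,0,0,0],[0,0,0,0,0,0],[0,0,0,0,0,0],[0,0,0,0,0,0],[0,0,0,0,0,0],[0,0,0,0,0,0]]]' 1 50
```

```text
time_s: 28.42
eef_pos: [664.7, 1.9, 15.5]
tool_rot: [0.0, 0.088, 0.996, -0.0]
force: [1.3, -0.8, -0.3]
opening: 85.3
finger_force: 0.0
time_s: 29.0
eef_pos: [665.7, 1.4, 16.7]
tool_rot: [0.001, 0.088, 0.996, 0.0]
force: [0.8, 0.8, 5.7]
opening: 53.0
finger_force: 52.6
```

```bash
python3 -m handwheel '[[[0,0,0.008,0,0,0],[0,0,0.018,0,0,0],[0,0,0.02,0,0,0],[0,0,0.01,0,0,0],[0,0,0.004,0,0,0],[0,0,0,0,0,0]]]'; python3 -m handwheel '[[[-0.0057,-0.0082,0,0,0,0],[-0.0124,-0.0181,0,0,0,0],[-0.017,-0.0247,0,0,0,0],[-0.017,-0.0247,0,0,0,0],[-0.017,-0.0247,0,0,0,0],[-0.017,-0.0247,0,0,0,0],[-0.017,-0.0247,0,0,0,0],[-0.0141,-0.0206,0,0,0,0],[-0.0085,-0.0124,0,0,0,0],[-0.0045,-0.0066,0,0,0,0],[0,0,0,0,0,0],[0,0,0,0,0,0],[0,0,0,0,0,0]]]'; python3 -m handwheel '[[[0,0,-0.008,0,0,0],[0,0,-0.012,0,0,0],[0,0,-0.01,0,0,0],[0,0,-0.007,0,0,0],[0,0,-0.004,0,0,0],[0,0,-0.003,0,0,0],[0,0,-0.003,0,0,0],[0,0,-0.003,0,0,0],[0,0,0,0,0,0],[0,0,0,0,0,0]]]'
```

```text
time_s: 29.5
eef_pos: [665.1, 1.4, 76.3]
tool_rot: [0.001, 0.088, 0.996, -0.0]
force: [0.2, 0.5, -1.0]
opening: 53.0
finger_force: 52.5
time_s: 30.58
eef_pos: [534.3, -187.0, 74.6]
tool_rot: [-0.0, 0.088, 0.996, 0.0]
force: [0.1, 0.6, -1.2]
opening: 53.0
finger_force: 52.6
time_s: 31.42
eef_pos: [534.3, -188.0, 25.2]
tool_rot: [0.0, 0.088, 0.996, -0.0]
force: [-0.1, 0.7, -0.8]
opening: 53.0
finger_force: 52.6
```

```bash
python3 -m handwheel '[[[0,0,-0.002,0,0,0],[0,0,-0.0015,0,0,0],[0,0,0,0,0,0],[0,0,0,0,0,0]]]'; python3 -m handwheel '[[[0,0,-0.0012,0,0,0],[0,0,0,0,0,0],[0,0,0,0,0,0]]]'
```

```text
time_s: 31.75
eef_pos: [534.3, -187.9, 21.7]
tool_rot: [0.0, 0.088, 0.996, -0.0]
force: [0.0, -0.7, -0.3]
opening: 52.9
finger_force: 52.7
time_s: 32.0
eef_pos: [534.4, -188.0, 21.6]
tool_rot: [0.0, 0.088, 0.996, -0.0]
force: [-2.8, 0.4, 5.6]
opening: 53.3
finger_force: 53.3
```

```bash
python3 -m handwheel '[[[0,0,0,0,0,0],[0,0,0,0,0,0],[0,0,0,0,0,0],[0,0,0.008,0,0,0],[0,0,0.025,0,0,0],[0,0,0.03,0,0,0],[0,0,0.018,0,0,0]]]' 0; python3 -m handwheel '[[[0.0043,0.0112,0,0,0,0],[0.0089,0.0234,0,0,0,0],[0.0128,0.0336,0,0,0,0],[0.0128,0.0336,0,0,0,5.5],[0.0128,0.0336,0,0,0,5.5],[0.0128,0.0336,0,0,0,0],[0.0128,0.0336,0,0,0,0],[0.0128,0.0336,0,0,0,0],[0.0128,0.0336,0,0,0,0],[0.0128,0.0336,0,0,0,0],[0.0128,0.0336,0,0,0,0],[0.0078,0.0206,0,0,0,0],[0.0043,0.0122,0,0,0,0],[0,0,0,0,0,0],[0,0,0,0,0,0]]]';python3 - <<'E'
from h import *
a,d=snapshot('scene');b,d=snapshot('top')
cv2.imwrite('pics/c12.png',np.hstack([cv2.resize(i,None,fx=2.8,fy=2.8) for i in(a[120:340,290:420],b[140:360,360:490])]))
e=bot.sense()['eef_pos'];print(e)
E
```

```text
time_s: 32.58
eef_pos: [535.4, -188.5, 104.4]
tool_rot: [0.001, 0.088, 0.996, -0.001]
force: [0.8, 0.1, 0.5]
opening: 85.5
finger_force: 0.0
time_s: 33.83
eef_pos: [674.0, 181.8, 100.6]
tool_rot: [-0.001, -0.008, 1.0, -0.001]
force: [-0.5, 0.3, 0.4]
opening: 85.3
finger_force: 0.0
[674.10442672 180.2961371  100.96807858]
```

View pics/c12.png

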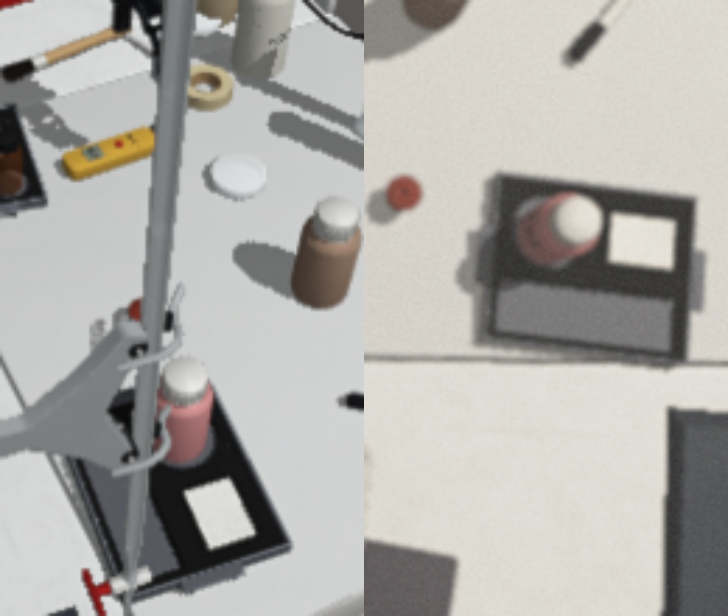

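The buffer bottle stands in its round well (right panel (560,235)) and the bay is empty. Picking the meter.

```bash
python3 -m handwheel '[[[0.001,0,-0.01,0,0,0],[0,0,-0.02,0,0,0],[0,0,-0.025,0,0,0],[0,0,-0.025,0,0,0],[0,0,-0.02,0,0,0],[0,0,-0.013,0,0,0],[0,0,-0.006,0,0,0],[0,0,-0.004,0,0,0],[0,0,0,0,0,0],[0,0,0,0,0,0]]]' 0.4 50;  python3 -m handwheel '[[[0,0,0,0,0,0],[0,0,0,0,0,0],[0,0,0,0,0,0],[0,0,0,0,0,0],[0,0,0,0,0,0],[0,0,0,0,0,0]]]' 1 60
```

```text
time_s: 34.77
eef_pos: [676.9, 181.9, -20.3]
tool_rot: [0.001, -0.007, 1.0, 0.0]
force: [0.5, 0.6, -0.2]
opening: 51.5
finger_force: 0.0
time_s: 35.27
eef_pos: [677.5, 182.2, -19.4]
tool_rot: [0.002, -0.008, 1.0, 0.0]
force: [-0.4, 0.9, 5.3]
opening: 32.0
finger_force: 61.4
```

```bash
python3 -m handwheel '[[[0,0,0.008,0,0,0],[0,0,0.02,0,0,0],[0,0,0.03,0,0,0],[0,0,0.03,0,0,0],[0,0,0.025,0,0,0],[0,0,0.01,0,0,0],[0,0,0,0,0,0],[0,0,0,0,0,0]]]'
python3 - <<'E'
from h import *
a,d=snapshot('scene');b,dt=snapshot('top')
for n,dd in(('scene',d),('top',dt)):
    Q=cloud(n,dd)[dd>0];Q=Q[(Q[:,2]>40)&(Q[:,2]<600)&(Q[:,1]<-150)&(Q[:,0]>150)&(Q[:,0]<480)]
    Q=Q[~((Q[:,0]>440)&(Q[:,1]>-230))]
    if len(Q):
        print(n,'ymax',[(x,Q[(Q[:,0]//50*50)==x][:,1].max().round()) for x in range(150,480,50) if ((Q[:,0]//50*50)==x).any()],'mindist',np.sort(np.hypot(Q[:,0]-458,Q[:,1]+241))[:5].round())
# meter axis in hand, top view
h=cv2.cvtColor(b,cv2.COLOR_BGR2HSV);m=cv2.inRange(h,(15,110,80),(35,255,255));print((m[120:230,240:330]>0).sum())
e=bot.sense()['eef_pos'];print(e)
E
```

```text
time_s: 35.93
eef_pos: [675.3, 181.9, 101.0]
tool_rot: [-0.0, -0.008, 1.0, -0.0]
force: [-0.5, -0.8, -1.3]
opening: 31.7
finger_force: 60.7
scene ymax [(150, np.float64(-357.0)), (200, np.float64(-367.0)), (250, np.float64(-344.0)), (300, np.float64(-367.0)), (350, np.float64(-366.0))] mindist [143. 143. 143. 143. 144.]
top ymax [(150, np.float64(-363.0)), (200, np.float64(-364.0)), (250, np.float64(-341.0)), (300, np.float64(-365.0)), (350, np.float64(-363.0))] mindist [140. 141. 142. 143. 143.]
11
[673.57103394 181.61351092  98.33958202]
```

The stand is 140 mm away at its closest, so the path is clear. I carry the meter over, turning −97°.

```bash
python3 -m handwheel '[[[-0.0068,-0.0132,0.004,0,0,-3],[-0.0068,-0.0132,0,0,0,-6],[-0.0137,-0.0264,0,0,0,-6],[-0.0137,-0.0264,0,0,0,-6],[-0.0137,-0.0264,0,0,0,-6],[-0.0137,-0.0264,0,0,0,-6],[-0.0137,-0.0264,0,0,0,-6],[-0.0137,-0.0264,0,0,0,-6],[-0.0137,-0.0264,0,0,0,-6],[-0.0137,-0.0264,0,0,0,-6],[-0.0137,-0.0264,0,0,0,-6],[-0.0137,-0.0264,0,0,0,-6],[-0.0137,-0.0264,0,0,0,-6],[-0.0137,-0.0264,0,0,0,-6],[-0.0137,-0.0264,0,0,0,-6],[-0.0137,-0.0264,0,0,0,-6],[-0.0068,-0.0132,0,0,0,-6],[-0.0058,-0.0136,0,0,0,-4],[0,0,0,0,0,0],[0,0,0,0,0,0]]]'; python3 -m handwheel '[[[0,0,0,0,0,0]]]'
python3 - <<'E'
from h import *
a,d=snapshot('scene');C=cloud('scene',d)
h=cv2.cvtColor(a,cv2.COLOR_BGR2HSV);m=(cv2.inRange(h,(15,110,60),(35,255,255))>0)&(C[...,1]<-100)&(d>0)&(C[...,2]>110)&(C[...,2]<160)
Q=C[m];print(len(Q),Q.min(0).round(),Q.max(0).round())
print(cv2.fitLine(Q[:,:2].astype(np.float32),cv2.DIST_HUBER,0,.01,.01).ravel().round(3))
b=snapshot('top')[0]
cv2.imwrite('pics/c13.png',np.hstack([cv2.resize(i,None,fx=3,fy=3) for i in(a[210:340,290:420],b[190:320,370:500])]))
E
```

```text
time_s: 37.7
eef_pos: [456.2, -240.4, 103.5]
tool_rot: [-0.002, 0.778, 0.628, -0.0]
force: [0.3, -0.1, -1.4]
opening: 31.9
finger_force: 60.7
time_s: 37.78
eef_pos: [456.9, -239.7, 103.9]
tool_rot: [-0.002, 0.778, 0.629, -0.0]
force: [-0.0, 0.5, -1.5]
opening: 32.0
finger_force: 60.7
33 [ 451. -262.  141.] [ 472. -222.  146.]
[ 3.17000e-01 -9.49000e-01  4.58840e+02 -2.40566e+02]
```

View pics/c13.png

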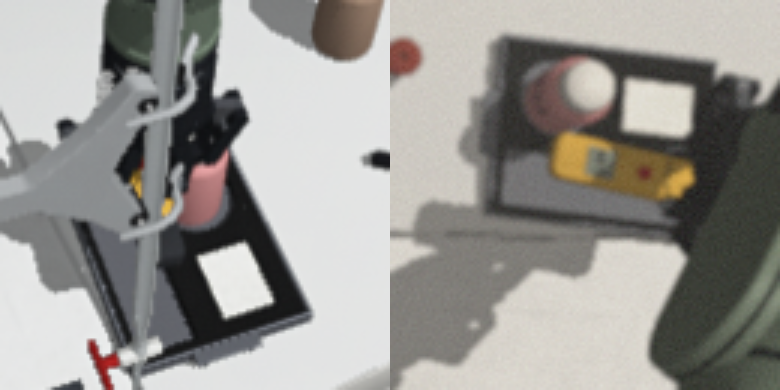

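The picture shows the meter's display end at about top pixel (424,242), aligned with the bay, and the bottle standing in its well. That was the 15th picture, one over the limit, so from here I work only from numbers. I check the meter's end position and angle before lowering.

Run:
```python
from h import *
b,d=snapshot('top');e=bot.sense();print(e['eef_pos'],e['tool_rot'])
c=max(blobs(b,(15,110,60),(35,255,255),(400,220,490,275)),key=cv2.contourArea)
P=ray('top',c[:,0].astype(float),e['eef_pos'][2]+20+20)[:,:2]
r=cv2.minAreaRect(P.astype(np.float32));print(r)
ax=np.array([np.cos(np.radians(-96)),np.sin(np.radians(-96))]);n=np.array([-ax[1],ax[0]])
s=P@ax;print('end along axis',s.min(),'width mid',[((P[(abs(s-k)<4)]@n).max()+(P[(abs(s-k)<4)]@n).min())/2 for k in s.min()+np.array([15,30,45,60])])
t=np.array([459.,-219]);print('bay end',t@ax-82,'bay mid',t@n)
```

```text
[ 457.71951021 -239.76356523  104.8149244 ] [-6.15889752e-04  7.77337644e-01  6.29083306e-01 -3.88673538e-05]
((466.95428466796875, -198.3353271484375), (107.8275375366211, 35.98717498779297), 78.98075866699219)
end along axis 94.92210568220756 width mid [np.float64(487.80440791733474), np.float64(487.03959517722365), np.float64(485.13464727455244), np.float64(483.9410355059359)]
bay end 87.82173044579886 bay mid 479.3772834296536
```

The tool turned 6° too far (−12°, where −6° is needed). I correct that and lower.

```bash
python3 -m handwheel '[[[0,0,0,0,0,3],[0,0,0,0,0,3],[0,0,-0.01,0,0,0],[0,0,-0.02,0,0,0],[0,0,-0.025,0,0,0],[0,0,-0.022,0,0,0],[0,0,-0.01,0,0,0],[0,0,0,0,0,0],[0,0,0,0,0,0]]]'
python3 - <<'E'
from h import *
b,d=snapshot('top');e=bot.sense();print(e['eef_pos'],e['tool_rot'])
c=max(blobs(b,(15,110,60),(35,255,255),(400,220,490,275)),key=cv2.contourArea)
P=ray('top',c[:,0].astype(float),e['eef_pos'][2]+40)[:,:2]
ax=np.array([np.cos(np.radians(-96)),np.sin(np.radians(-96))]);n=np.array([-ax[1],ax[0]])
s=P@ax;print('end along axis',s.min(),'width mid',[((P[(abs(s-k)<4)]@n).max()+(P[(abs(s-k)<4)]@n).min())/2 for k in s.min()+np.array([15,30,45,60])])
t=np.array([459.,-219]);print('bay end',t@ax-82,'bay mid',t@n)
E
```

```text
time_s: 38.68
eef_pos: [457.5, -240.4, 17.9]
tool_rot: [-0.001, 0.744, 0.668, -0.0]
force: [0.0, 0.0, -1.4]
opening: 31.9
finger_force: 60.7
[ 458.45082574 -241.1374767    18.98291733] [6.03477419e-04 7.43943233e-01 6.68242536e-01 1.22908407e-04]
end along axis 95.47930034501134 width mid [np.float64(479.5914614644745), np.float64(480.080384181288), np.float64(479.8056694345594), np.float64(480.138069782915)]
bay end 87.82173044579886 bay mid 479.3772834296536
```

Meter and bay now agree: lateral 479.8 against 479.4, end gap 7.7 against an ideal 8. Lowering in.

```bash
python3 -m handwheel '[[[0,0,-0.008,0,0,0],[0,0,-0.008,0,0,0],[0,0,-0.006,0,0,0],[0,0,-0.004,0,0,0],[0,0,-0.003,0,0,0],[0,0,-0.002,0,0,0],[0,0,0,0,0,0],[0,0,0,0,0,0]]]'; python3 -m handwheel '[[[0,0,-0.002,0,0,0],[0,0,0,0,0,0],[0,0,0,0,0,0]]]'
```

```text
time_s: 39.4
eef_pos: [457.7, -240.9, -12.7]
tool_rot: [-0.0, 0.744, 0.668, -0.0]
force: [-0.5, 0.0, -0.3]
opening: 32.0
finger_force: 60.7
time_s: 39.65
eef_pos: [457.9, -241.0, -14.4]
tool_rot: [0.0, 0.744, 0.668, 0.0]
force: [1.2, 0.3, -1.1]
opening: 32.2
finger_force: 60.7
```

```bash
python3 -m handwheel '[[[0,0,-0.0015,0,0,0],[0,0,0,0,0,0],[0,0,0,0,0,0]]]'; python3 -m handwheel '[[[0,0,-0.001,0,0,0],[0,0,0,0,0,0],[0,0,0,0,0,0]]]'
```

```text
time_s: 39.9
eef_pos: [457.9, -241.0, -14.5]
tool_rot: [-0.0, 0.744, 0.668, -0.0]
force: [-3.6, 2.6, 11.1]
opening: 31.8
finger_force: 61.9
time_s: 40.15
eef_pos: [457.9, -241.1, -14.5]
tool_rot: [-0.0, 0.744, 0.668, -0.0]
force: [-6.0, 3.3, 16.6]
opening: 31.7
finger_force: 62.7
```

```bash
python3 -m handwheel '[[[0,0,0.0015,0,0,0],[0,0,0,0,0,0],[0,0,0,0,0,0],[0,0,0,0,0,0]]]' 0.5; python3 -m handwheel '[[[0,0,0.006,0,0,0],[0,0,0.02,0,0,0],[0,0,0.035,0,0,0],[0,0,0.035,0,0,0],[0,0,0.03,0,0,0],[0.003,0.02,0.02,0,0,0],[0.006,0.04,0,0,0,0],[0.006,0.04,0,0,0,0],[0.006,0.04,0,0,0,0],[0.006,0.04,0,0,0,0],[0.006,0.04,0,0,0,0],[0.003,0.02,0,0,0,0],[0,0,0,0,0,0],[0,0,0,0,0,0]]]'
python3 - <<'E'
from h import *
b,d=snapshot('top');C=cloud('top',d);T=cv2.imread('pics/top0.png')
c=max(blobs(b,(15,110,60),(35,255,255),(395,220,490,275)),key=cv2.contourArea)
m=np.zeros((400,640),np.uint8);cv2.drawContours(m,[c],-1,255,-1);m=cv2.erode(m,np.ones((5,5)))
Q=C[(m>0)&(d>0)];print('meter z med/pct',np.percentile(Q[:,2],[5,50,95]).round(1))
# height at ends of the meter along axis
ax=np.array([np.cos(np.radians(-96)),np.sin(np.radians(-96))]);n=np.array([-ax[1],ax[0]]);ct=np.array([459,-219])
P=ray('top',c[:,0].astype(float),24)[:,:2]-ct
print('yellow extents axis',(P@ax).min().round(1),(P@ax).max().round(1),'lat',(P@n).min().round(1),(P@n).max().round(1))
X=C.reshape(-1,3);X=X[d.ravel()>0];L=X[:,:2]-ct
for a0 in range(-70,71,20):
    k=(abs(L@ax-a0)<8)&(abs(L@n)<10);print(a0,np.median(X[k,2]).round(1),end=' ')
    k=(abs(L@ax-a0)<8)&(abs(L@n)<10)
print()
for nm,xy,r in(('flask',(504,264),0),('drop',(514.5,185.5),12),('bung',(461.5,195),9),('buf',(534.5,-187.5),14),('brown',(753.5,-84),14),('bl',(564.5,-52.5),12)):
    k=np.hypot(X[:,0]-xy[0],X[:,1]-xy[1])<max(r,20);
    zz=np.percentile(X[k,2],97);t=k&(X[:,2]>zz-5);print(nm,zz.round(1),X[t].mean(0).round(1))
df=cv2.absdiff(b,T).max(2)[155:185,400:470];print('marker diff',(df[:, 38:]>40).sum())
print(bot.sense()['eef_pos'])
E
```

```text
time_s: 40.48
eef_pos: [457.6, -240.8, -15.9]
tool_rot: [-0.0, 0.744, 0.668, -0.0]
force: [-0.2, -0.6, -0.8]
opening: 42.8
finger_force: 0.0
time_s: 41.65
eef_pos: [493.6, 0.1, 130.5]
tool_rot: [0.0, 0.743, 0.669, -0.0]
force: [-0.1, 0.3, -0.6]
opening: 42.4
finger_force: 0.0
meter z med/pct [21.6 24.7 27.7]
yellow extents axis -28.9 44.1 lat -16.7 19.1
-70 nan -50 nan -30 24.3 -10 25.0 10 24.7 30 24.7 50 23.2 70 23.4 
flask 119.8 [503.8 262.3 117.8]
drop 85.1 [515.3 184.9  82.5]
bung 26.8 [462.7 193.7  24.5]
buf 112.5 [ 533.3 -186.6  109.8]
brown 121.5 [753.6 -83.9 118.7]
  return _methods._mean(a, axis=axis, dtype=dtype,
  ret = ret.dtype.type(ret / rcount)
Traceback (most recent call last):
IndexError: index -1 is out of bounds for axis 0 with size 0
```

```bash
python3 -c "
from station import bot
print(bot.finish_job())"
```

```text
the job is handed in; nothing more can be done
None
```

I made up both kits and handed the job in at about 42 s; depth put all five items at their seated heights, but the meter's far end, the large bung and the marker weren't rechecked at the end, the first flask grasp closed on nothing, and I viewed 15 pictures, one over the limit of 14.

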